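# Let the coil winder's drum run back

### The job

Take the tension off the coil winder that has the thick wooden drum: lift its pawl clear of the toothed wheel and hold it up while the spring turns the drum all the way back to its stop, then let the pawl drop fully back between the teeth. Leave the winder with the thin drum as it is.

Things in the scene. Friction and masses are not known exactly. Their poses are not given: they have to be found in the camera images.
- thick_pawl_tab (a point): Lifting tab of the pawl: dark steel upright block 16 long, 12 wide, 34 mm high on the bar's free end, space free below. Point: 2 mm above block centre, 15 under its top, 170 above the table when down. Axes, pawl down: z up, x along the bar away from its pivot, y across, along the hinge pin: the 12 mm width to pinch. Hinge pin: 145 mm back along -x, 20 below; a lifted tab moves and tilts about it.
- thick_pawl (a joint): Hinge of that pawl (rad). 0: fully down, claw between the teeth; grows as the tab is lifted; clear of the teeth from about 0.16, stops at 0.9. No spring: let go, it (about 0.12 kg) falls by its weight. Bar 150 x 8 x 10 mm, level over the top of a steel saw-tooth ratchet wheel (102 mm diameter, 12 teeth) outside the winder's right cheek; claw 60 mm from the pivot.
- thick_drum (a joint): Turn (rad) of the drum (wood, 86 mm diameter, end discs 96 mm) with ratchet wheel and crank arm. 0: run back fully, crank arm upright against the stop pin on the left cheek; larger: wound up, at the start 0.9 to 2.7. A spring turns it back at about 0.6 to 0.9 rad/s while the pawl is clear; else a tooth rests on the claw. At 0 a tooth gap lies under the claw.
- thin_pawl (a joint): Hinge (rad) of the pawl on the other winder, alike in all but its thin wooden drum (28 mm diameter, end discs 44 mm). 0: down, as it must stay; grows as lifted. Both winders are fixed to the table side by side, either may be the left one: grey base plate 200 x 140 x 12 mm, two cheek plates, axle level, 85 mm above the table, wheel and pawl on the right seen from the robot.

How it is judged:
By the outcome, as a careful person would: the job done as asked, in the order asked, and still so for the second after the job is handed in, with the robot touching nothing.
It also fails if it takes over 37 s, if anything falls off the work surface, if the arm or the gripper's body presses on something with over 40 N, if the wrist force passes 120 N, or if a joint passes its speed limit or range.

### The arm

A 6-joint arm with a two-finger parallel gripper is mounted at the origin on the work surface. World frame = base frame: x ahead of the robot, y to its left, z up, the work surface at z = 0. Lengths are in mm, angles in rad, forces in N, time in s.
With the tool pointing down it reaches from about 350 to 950 mm from the base axis. Payload 17.4 kg.
Tool frame: the origin (TCP) lies where the fingers leave the gripper's body, on its centre line; the fingertips stand 84 mm ahead of it and the grasp point (between the pads) lies 65 mm ahead of it (robot.hold_point_z is the distance from the TCP to the grasp point, in mm); x points along the fingers, y is the direction in which the jaws open and shut, and the axes are right-handed (so a half turn about x gives the same grasp; the last joint's range is limited). The gripper opens to 93 mm and grips with 3 to 60 N. Pads are 15 mm wide; open, the fingers measure 128 mm over their backs; the gripper's body (75 mm by 188 mm) begins 65 mm behind the grasp point.
Start: joints at [1.271, 0.116, 1.442, -0, 1.584, -0.038], TCP at [174.711, 652.004, 302.746] pointing down, gripper open.
Joint ranges: [-2.83, 2.83], [-0.83, 2.19], [0.07, 2.5], [-1.14, 4.28], [0.01, 3], [-2.97, 2.97]. Speed limits (rad/s): [1.89, 1.89, 2.22, 3.14, 3.14, 3.14].

### API

Orientations are given as a unit quaternion [w, x, y, z].
In Python, from rig import robot, imaging, sign_off gives the robot as it stands. The module is installed in compiled form; this text tells all that it offers.
- The arm moves only by the shell command python3 -m jog 'ROWS'. ROWS is JSON, a list of rows, each a list of 3 entries, a list of its own where there are three numbers: the shift along the tool's x, y, z in cm, then the turn, a rotation vector about the tool's x, y, z in rad, then the opening, from 0 (shut) to 1 (fully open). A call has 1 to 12 rows; each row is the pose to reach, as a shift and turn from the pose commanded when the call began, along the tool's axes at that moment; what a row does not reach only later rows make up. A row lasts 1/12 s, in which the tool goes at most 41.7 mm and 7.16 degrees, less where a joint would pass 70% of its speed; a pose out of reach is approached as far as the arm can. A call with a gripper value outside its range is refused whole. The fingers move at their own pace and stop on an object; the grip force is fixed at half the most. Time passes only in rows, so rows that repeat a pose let the fingers close. It gives the time, the measured TCP pose, the force and the opening at its end, in the units of the state.
- robot.state(): the state, without advancing time (a new reading comes with each control period).
- imaging.camera(name): name is "scene" or "top" or "wrist"; returns (picture, depth): 480x640x3 uint8, blue, green, red; 480x640 float32, mm along the optical axis (not along the pixel's ray), 0 where there is no reading.
- imaging.camera_params(name): a dict with "intrinsics" (3x3 intrinsics, pixels), "cam_to_world" (4x4, takes a point from camera to world coordinates). Camera axes: x right, y down, z forward; pixel columns grow to the right and rows downward; lengths in mm; the calibration is good to about 2 mm. A picture is of the moment at which its call begins: read the wrist's pose just before it. camera_params takes no time and is no camera call; for the wrist camera it gives the pose at the moment of the call.
- sign_off(): hands the job in, once; it reports no verdict.
Trained networks look in the newest picture that a camera, given by its name, has taken for a name from the list of things; names that differ only in an ending like _2 or _b are one class to them, and where a whole thing is asked for, a point or a joint stands for the part that bears it (a point fixed in the world has none). Each returns a list of dicts, best first, with "confidence" (0 to 1); they miss things now and then, are a little off and sometimes report something else, mostly with a low value. They report only what shows in the picture. A call takes as long as a camera call.
- imaging.silhouettes(camera, label): "pixels" (480x640 bool, what is visible of it) and "position" ([row, column] in pixels, amid what is visible of it).
The state is a dict: "time_s": time; "q": joint angles; "joint_velocities": joint speeds; "tau": joint torques, N m; "eef_pos": TCP position; "orientation": TCP orientation; "ft_force": force on the tool from outside, world axes, zero at the start; "torque": the same for the moment, N m; "width": finger opening in mm.
Only numpy, scipy, OpenCV 4.12 (cv2) and the standard library are available. Lean on these libraries where they do the work, as an engineer would, in place of code of your own. Each camera call takes 0.05 s, during which the arm holds its last target. There are 200 camera calls.

## Working session

There is one attempt and no reset: what is moved stays moved. The work goes in short steps, Python scripts to look and compute and a shell command to move; the robot and the scene stay as the last step left them, time stands still between calls to the robot, and variables do not carry over. Pictures are saved under pics/ and viewed, about 8 in all and at most 12, crops included, and the job is handed in when it is done.

```bash
mkdir -p pics; cat > h.py <<'E'
import numpy as np, cv2
from rig import robot, imaging, sign_off
from scipy.spatial.transform import Rotation as R
def cloud(cam,depth,mask):
    P=imaging.camera_params(cam);K=np.array(P["intrinsics"]);T=np.array(P["cam_to_world"])
    m=mask&(depth>0);v,u=np.nonzero(m);z=depth[m]
    c=np.c_[(u-K[0,2])/K[0,0]*z,(v-K[1,2])/K[1,1]*z,z]
    return c@T[:3,:3].T+T[:3,3]
def tool():
    s=robot.state();return np.array(s["eef_pos"]),R.from_quat(np.array(s["orientation"])[[1,2,3,0]])
E
python3 - <<'E'
from h import *
s=robot.state();print(s); print(tool()[1].as_matrix().round(3))
for c in ["scene","top"]:
    im,d=imaging.camera(c);cv2.imwrite(f"pics/{c}0.png",im)
    for l in ["thick_pawl_tab","thick_pawl","thick_drum","thin_pawl"]:
        for r in imaging.silhouettes(c,l)[:2]:
            p=cloud(c,d,r["pixels"]); print(c,l,r["confidence"],r["position"],r["pixels"].sum(), np.median(p,0).round() if len(p) else 0,np.percentile(p,2,axis=0).round(),np.percentile(p,98,axis=0).round())
E
```

```text
{'time_s': 0.0, 'q': array([ 1.27120144e+00,  1.16445161e-01,  1.44228240e+00,  1.16530161e-05,
        1.58399177e+00, -3.77676891e-02]), 'joint_velocities': array([ 0.00025622, -0.00234223, -0.00153919,  0.00121531, -0.00029401,
        0.00149364]), 'tau': array([-4.24308222e-03, -7.21294069e+01, -6.22592711e+01,  7.76597438e-02,
        2.41488498e-02, -1.26690979e-04]), 'eef_pos': array([174.67131379, 651.88649169, 302.02201272]), 'orientation': array([ 0.70098506,  0.09191364,  0.70112693, -0.09269763]), 'ft_force': array([-0.66313336,  0.02988358,  0.05089869]), 'torque': array([-0.07086538,  0.00133343,  0.02864794]), 'width': 92.77860994420688}
[[-0.     0.259  0.966]
 [-0.001  0.966 -0.259]
 [-1.    -0.001 -0.   ]]
scene thick_pawl 0.97 [343.7, 238.3] 1345 [ 518. -259.  155.] [ 424. -267.  136.] [ 574. -247.  185.]
scene thick_drum 0.78 [348.0, 246.9] 5380 [ 499. -231.  108.] [ 444. -265.   45.] [ 537. -133.  133.]
scene thin_pawl 0.81 [210.3, 415.2] 801 [575. 156. 153.] [491. 138.  88.] [641. 246. 184.]
top thick_pawl_tab 0.81 [268.5, 460.7] 903 [ 499. -258.  155.] [ 418. -299.    1.] [ 593. -248.  186.]
top thick_pawl 0.89 [269.3, 462.3] 795 [ 500. -257.  156.] [ 418. -266.  142.] [ 573. -248.  186.]
top thick_drum 0.77 [279.3, 421.9] 3637 [ 487. -200.  120.] [ 444. -257.   82.] [ 535. -132.  133.]
top thin_pawl 0.71 [222.0, 190.9] 756 [567. 153. 156.] [486. 135. 111.] [641. 169. 187.]
```

View pics/scene0.png

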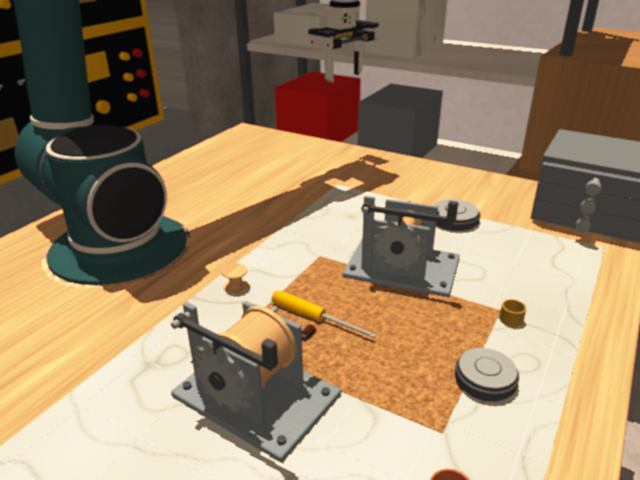

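View pics/top0.png

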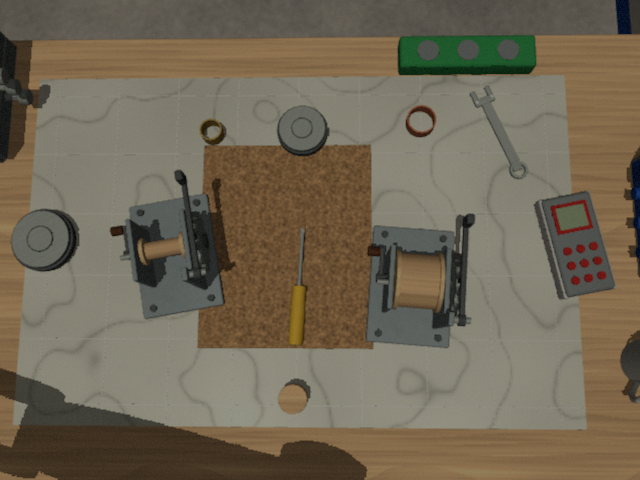

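```bash
python3 - <<'E'
from h import *
for c in ["scene","top"]:
    im,d=imaging.camera(c)
    r=imaging.silhouettes(c,"thick_pawl")[0]
    p=cloud(c,d,r["pixels"]); 
    bar=p[(p[:,2]>140)&(p[:,2]<160)]; tab=p[(p[:,2]>165)&(p[:,2]<195)]
    f=np.polyfit(bar[:,0],bar[:,1],1);print(c,"bar yaw",np.arctan(f[0]))
    print("tab",len(tab),tab.mean(0),tab.min(0),tab.max(0)); top=tab[tab[:,2]>182];print("top",len(top),top.mean(0),top.min(0),top.max(0))
    for x in range(420,600,15):
        q=p[abs(p[:,0]-x)<7.5]; 
        if len(q): print(x,np.median(q,0).round(),q[:,2].max().round())
E
```

```text
scene bar yaw -0.08697257825577609
tab 295 [ 568.49208166 -264.13666553  177.6491467 ] [ 558.09342062 -269.44823445  165.07966814] [ 575.64030054 -255.77883816  187.05852145]
top 110 [ 567.12025009 -262.51578696  184.43264597] [ 558.69565174 -268.16311578  182.00854011] [ 574.85556268 -255.77883816  187.05852145]
420 [ 423. -253.  157.] 160.0
435 [ 433. -254.  154.] 159.0
450 [ 450. -254.  154.] 157.0
465 [ 466. -256.  154.] 157.0
480 [ 481. -257.  149.] 157.0
495 [ 495. -258.  154.] 156.0
510 [ 510. -260.  154.] 157.0
525 [ 525. -261.  153.] 156.0
540 [ 540. -262.  154.] 157.0
555 [ 559. -264.  155.] 186.0
570 [ 571. -266.  172.] 187.0
top bar yaw -0.0745950653699854
tab 116 [ 566.78840716 -261.79709984  181.53244922] [ 559.9688554  -268.42833764  165.65679621] [ 576.05119481 -256.92961918  188.22968017]
top 74 [ 567.70075877 -262.75946527  185.08584342] [ 560.67423817 -268.32024433  182.44915951] [ 575.49324871 -257.41832595  188.22968017]
420 [ 421. -252.  158.] 163.0
435 [ 435. -253.  155.] 160.0
450 [ 449. -253.  155.] 159.0
465 [ 466. -255.  156.] 159.0
480 [ 481. -255.  155.] 161.0
495 [ 495. -257.  155.] 159.0
510 [ 510. -258.  155.] 159.0
525 [ 525. -259.  155.] 159.0
540 [ 540. -261.  155.] 158.0
555 [ 560. -262.  157.] 188.0
570 [ 569. -260.  184.] 188.0
585 [ 589. -301.    3.] 3.0
```

The scene picture shows the thick-drum winder at lower left, with its pawl tab near (268,353). In the top view it is on the right, tab near (469,219). The tab is at about (567.5, -263), top at about 186 mm, and the bar yaw is about -0.082 rad. These agree with the given sizes, so I'm moving now.

```bash
python3 -m jog '[[[-1,-39.1,30.8],[-0.18,0,0],0.45],[[-1,-39.1,30.8],[-0.18,0,0],0.45],[[-1,-39.1,30.8],[-0.18,0,0],0.45],[[-1,-39.1,30.8],[-0.18,0,0],0.45],[[-1,-39.1,30.8],[-0.18,0,0],0.45],[[-1,-39.1,30.8],[-0.18,0,0],0.45],[[-1,-39.1,30.8],[-0.18,0,0],0.45],[[-1,-39.1,30.8],[-0.18,0,0],0.45],[[-1,-39.1,30.8],[-0.18,0,0],0.45],[[-1,-39.1,30.8],[-0.18,0,0],0.45],[[-1,-39.1,30.8],[-0.18,0,0],0.45],[[-1,-39.1,30.8],[-0.18,0,0],0.45]]'
cat > go.py <<'E'
from h import *
p,r=tool(); b=-0.082
c,s=np.cos(b),np.sin(b)
G=np.array([[0,-s,c],[0,c,s],[-1,0,0]])
t=np.array([567.5,-263,305])
print(p,robot.state()["time_s"],"shift cm",(r.inv().apply(t-p)/10).round(2),"turn",(r.inv()*R.from_matrix(G)).as_rotvec().round(3))
E
python3 go.py
```

```text
time_s: 1.7
eef_pos: [371.1, 192.6, 313.2]
orientation: [0.707, 0.029, 0.706, -0.029]
ft_force: [1.6, -0.1, 0.2]
width: 42.0
[371.1252974 192.561334  313.1749615] 1.7 shift cm [  0.82 -43.8   23.28] turn [ 0.     0.001 -0.001]
```

```bash
python3 -m jog '[[[0.8,-43.8,23.3],[0,0,0],0.45],[[0.8,-43.8,23.3],[0,0,0],0.45],[[0.8,-43.8,23.3],[0,0,0],0.45],[[0.8,-43.8,23.3],[0,0,0],0.45],[[0.8,-43.8,23.3],[0,0,0],0.45],[[0.8,-43.8,23.3],[0,0,0],0.45],[[0.8,-43.8,23.3],[0,0,0],0.45],[[0.8,-43.8,23.3],[0,0,0],0.45],[[0.8,-43.8,23.3],[0,0,0],0.45],[[0.8,-43.8,23.3],[0,0,0],0.45],[[0.8,-43.8,23.3],[0,0,0],0.45],[[0.8,-43.8,23.3],[0,0,0],0.45]]'
cat > chk.py <<'E'
from h import *
import sys
im,d=imaging.camera("wrist");cv2.imwrite(f"pics/{sys.argv[1]}.png",im)
for r in imaging.silhouettes("wrist","thick_pawl")[:1]:
    p=cloud("wrist",d,r["pixels"]); top=p[(p[:,2]>181)&(p[:,2]<195)]
    bar=p[(p[:,2]>145)&(p[:,2]<160)]; print(r["confidence"],len(bar))
    if len(bar)>20: f=np.polyfit(bar[:,0],bar[:,1],1);print("bar",np.arctan(f[0]),np.polyval(f,567.5))
    if len(top):print("top",len(top),np.median(top,0),top.min(0),top.max(0))
E
python3 chk.py w1; python3 go.py
```

```text
time_s: 2.7
eef_pos: [567.9, -263.5, 304.5]
orientation: [0.707, 0.029, 0.706, -0.029]
ft_force: [-0.6, 0.0, 0.7]
width: 41.9
0.66 3412
bar -0.07790842622555817 -261.6433317752535
top 561 [ 566.52549832 -261.77019308  182.87898482] [ 558.96965988 -267.72324519  181.0031404 ] [ 574.56296561 -255.64468059  184.84363678]
[ 568.31413188 -265.08443699  303.0811216 ] 2.8 shift cm [-0.19  0.2  -0.1 ] turn [-0.003 -0.002 -0.   ]
```

View pics/w1.png

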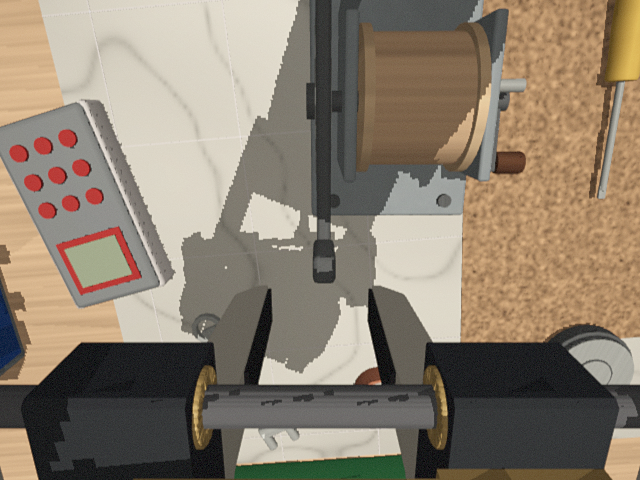

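The wrist view shows the tab at about (324,262), centred between the fingers at about y = -262. I'm descending and pinching.

```bash
python3 -m jog '[[[2,0.1,-0.1],[0,0,0],0.45],[[4,0.1,-0.1],[0,0,0],0.45],[[5.5,0.1,-0.1],[0,0,0],0.45],[[6.5,0.1,-0.1],[0,0,0],0.45],[[6.9,0.1,-0.1],[0,0,0],0.45],[[6.9,0.1,-0.1],[0,0,0],0.45],[[6.9,0.1,-0.1],[0,0,0],0.3],[[6.9,0.1,-0.1],[0,0,0],0.2],[[6.9,0.1,-0.1],[0,0,0],0.1],[[6.9,0.1,-0.1],[0,0,0],0],[[6.9,0.1,-0.1],[0,0,0],0],[[6.9,0.1,-0.1],[0,0,0],0]]'
python3 - <<'E'
from h import *
# tool-frame rows for lifting about the hinge: start grasp rel. hinge; tool x down, z along bar
p,r=tool();print(p,robot.state()["ft_force"],robot.state()["width"])
piv=np.array([567.5-144.5,-262+11.9,150])
M=r.as_matrix()
ax=np.cross([.9966,-.082,0],[0,0,1]);ax/=np.linalg.norm(ax)  # b x z = -pin: nose up positive
for th in np.arange(.03,.37,.03):
    Q=R.from_rotvec(ax*th);d=piv+Q.apply(p-piv)-p
    print(th.round(2),(r.inv().apply(d)/10).round(2),(r.inv()*Q*r).as_rotvec().round(3))
E
```

```text
time_s: 3.8
eef_pos: [566.6, -260.8, 236.3]
orientation: [0.707, 0.028, 0.706, -0.03]
ft_force: [0.1, -7.4, 1.0]
width: 11.7
[ 566.56060356 -260.77136424  236.26125569] [ 0.10860778 -7.4489738   0.99915902] 11.674292900780229
0.03 [-0.43 -0.   -0.26] [ 0.   -0.03  0.  ]
0.06 [-0.85 -0.   -0.54] [ 0.   -0.06  0.  ]
0.09 [-1.26 -0.   -0.83] [ 0.   -0.09  0.  ]
0.12 [-1.66 -0.   -1.13] [ 0.   -0.12  0.  ]
0.15 [-2.06 -0.   -1.45] [ 0.   -0.15  0.  ]
0.18 [-2.44 -0.01 -1.77] [ 0.   -0.18  0.  ]
0.21 [-2.81 -0.01 -2.11] [ 0.   -0.21  0.  ]
0.24 [-3.18 -0.01 -2.46] [ 0.001 -0.24   0.   ]
0.27 [-3.53 -0.01 -2.82] [ 0.001 -0.27   0.   ]
0.3 [-3.87 -0.01 -3.19] [ 0.001 -0.3    0.   ]
0.33 [-4.2  -0.01 -3.57] [ 0.001 -0.33   0.   ]
0.36 [-4.52 -0.01 -3.96] [ 0.001 -0.36   0.   ]
```

Gripped, width 11.7 mm. I'm lifting along the arc to 0.36 rad.

```bash
python3 -m jog '[[[-0.43,-0.05,-0.26],[0,-0.03,0],0],[[-0.85,-0.08,-0.54],[0,-0.06,0],0],[[-1.26,-0.1,-0.83],[0,-0.09,0],0],[[-1.66,-0.1,-1.13],[0,-0.12,0],0],[[-2.06,-0.1,-1.45],[0,-0.15,0],0],[[-2.44,-0.1,-1.77],[0,-0.18,0],0],[[-2.81,-0.1,-2.11],[0,-0.21,0],0],[[-3.18,-0.1,-2.46],[0,-0.24,0],0],[[-3.53,-0.1,-2.82],[0,-0.27,0],0],[[-3.87,-0.1,-3.19],[0,-0.3,0],0],[[-4.2,-0.1,-3.57],[0,-0.33,0],0],[[-4.52,-0.1,-3.96],[0,-0.36,0],0]]'
python3 - <<'E'
from h import *
print(robot.state()["width"],robot.state()["ft_force"])
im,d=imaging.camera("scene");cv2.imwrite("pics/s2.png",cv2.resize(im[230:470,120:440],None,fx=2,fy=2))
E
```

```text
time_s: 4.8
eef_pos: [526.7, -257.8, 281.9]
orientation: [0.823, 0.023, 0.567, -0.034]
ft_force: [1.6, -4.7, 0.4]
width: 12.2
12.150250279809407 [ 1.5719659  -4.69560824  0.38654549]
```

View pics/s2.png

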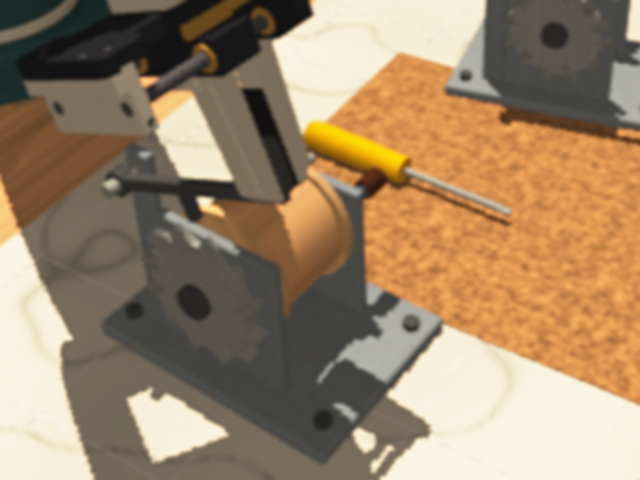

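The pawl is up in the fingers and its claw is clear of the wheel (claw at about (190,205) in the crop). I'm holding it while the spring unwinds.

```bash
python3 -m jog '[[[0,0,0],[0,0,0],0],[[0,0,0],[0,0,0],0],[[0,0,0],[0,0,0],0],[[0,0,0],[0,0,0],0],[[0,0,0],[0,0,0],0],[[0,0,0],[0,0,0],0],[[0,0,0],[0,0,0],0],[[0,0,0],[0,0,0],0],[[0,0,0],[0,0,0],0],[[0,0,0],[0,0,0],0],[[0,0,0],[0,0,0],0],[[0,0,0],[0,0,0],0]]'
python3 -m jog '[[[0,0,0],[0,0,0],0],[[0,0,0],[0,0,0],0],[[0,0,0],[0,0,0],0],[[0,0,0],[0,0,0],0],[[0,0,0],[0,0,0],0],[[0,0,0],[0,0,0],0],[[0,0,0],[0,0,0],0],[[0,0,0],[0,0,0],0],[[0,0,0],[0,0,0],0],[[0,0,0],[0,0,0],0],[[0,0,0],[0,0,0],0],[[0,0,0],[0,0,0],0]]'
python3 -m jog '[[[0,0,0],[0,0,0],0],[[0,0,0],[0,0,0],0],[[0,0,0],[0,0,0],0],[[0,0,0],[0,0,0],0],[[0,0,0],[0,0,0],0],[[0,0,0],[0,0,0],0],[[0,0,0],[0,0,0],0],[[0,0,0],[0,0,0],0],[[0,0,0],[0,0,0],0],[[0,0,0],[0,0,0],0],[[0,0,0],[0,0,0],0],[[0,0,0],[0,0,0],0]]'
python3 -m jog '[[[0,0,0],[0,0,0],0],[[0,0,0],[0,0,0],0],[[0,0,0],[0,0,0],0],[[0,0,0],[0,0,0],0],[[0,0,0],[0,0,0],0],[[0,0,0],[0,0,0],0],[[0,0,0],[0,0,0],0],[[0,0,0],[0,0,0],0],[[0,0,0],[0,0,0],0],[[0,0,0],[0,0,0],0],[[0,0,0],[0,0,0],0],[[0,0,0],[0,0,0],0]]'
python3 -m jog '[[[0,0,0],[0,0,0],0],[[0,0,0],[0,0,0],0],[[0,0,0],[0,0,0],0],[[0,0,0],[0,0,0],0],[[0,0,0],[0,0,0],0],[[0,0,0],[0,0,0],0],[[0,0,0],[0,0,0],0],[[0,0,0],[0,0,0],0],[[0,0,0],[0,0,0],0],[[0,0,0],[0,0,0],0],[[0,0,0],[0,0,0],0],[[0,0,0],[0,0,0],0]]'
cat > lo.py <<'E'
from h import *
im,d=imaging.camera("scene");a=im[230:470,120:440]
im2,d2=imaging.camera("top");b=im2[190:370,340:500]
cv2.imwrite("pics/s3.png",np.hstack([cv2.resize(a,(400,300)),cv2.resize(b,(267,300))]))
r=imaging.silhouettes("top","thick_drum")
p,r=tool();s=robot.state();print(p,s["width"],s["ft_force"],s["time_s"])
piv=np.array([423,-250.1,150])
ax=np.cross([.9966,-.082,0],[0,0,1]);ax/=np.linalg.norm(ax)
for th in np.arange(-.03,-.37,-.03):
    Q=R.from_rotvec(ax*th);dd=piv+Q.apply(p-piv)-p
    print(th.round(2),(r.inv().apply(dd)/10).round(2),(r.inv()*Q*r).as_rotvec().round(3))
E
python3 lo.py
```

```text
time_s: 5.85
eef_pos: [527.0, -257.8, 281.5]
orientation: [0.822, 0.023, 0.568, -0.034]
ft_force: [2.6, -5.5, 0.9]
width: 12.4
time_s: 6.85
eef_pos: [527.1, -257.8, 281.5]
orientation: [0.822, 0.023, 0.568, -0.034]
ft_force: [3.8, -4.6, 0.7]
width: 11.8
time_s: 7.85
eef_pos: [527.1, -257.8, 281.5]
orientation: [0.822, 0.023, 0.568, -0.034]
ft_force: [2.5, -4.8, 0.8]
width: 11.8
time_s: 8.85
eef_pos: [527.0, -257.8, 281.5]
orientation: [0.822, 0.023, 0.568, -0.034]
ft_force: [2.6, -4.8, 0.8]
width: 11.6
time_s: 9.85
eef_pos: [527.1, -257.8, 281.5]
orientation: [0.822, 0.023, 0.568, -0.034]
ft_force: [2.5, -4.2, 1.4]
width: 11.7
[ 527.06169412 -257.78356275  281.50577057] 12.04708053387567 [ 2.87204691 -5.28558693  1.37413265] 10.0
-0.03 [0.44 0.   0.25] [-0.    0.03  0.  ]
-0.06 [0.88 0.   0.49] [-0.    0.06  0.  ]
-0.09 [1.33 0.   0.72] [-0.    0.09  0.  ]
-0.12 [1.79 0.   0.93] [-0.    0.12  0.  ]
-0.15 [2.25 0.   1.13] [-0.    0.15  0.  ]
-0.18 [2.72 0.   1.31] [-0.    0.18  0.  ]
-0.21 [3.19 0.   1.48] [-0.    0.21  0.  ]
-0.24 [3.67 0.   1.63] [-0.    0.24  0.  ]
-0.27 [4.16 0.   1.78] [-0.    0.27  0.  ]
-0.3 [4.64 0.   1.9 ] [-0.   0.3  0. ]
-0.33 [5.13 0.   2.01] [-0.    0.33  0.  ]
-0.36 [5.63 0.   2.11] [-0.    0.36  0.  ]
```

View pics/s3.png

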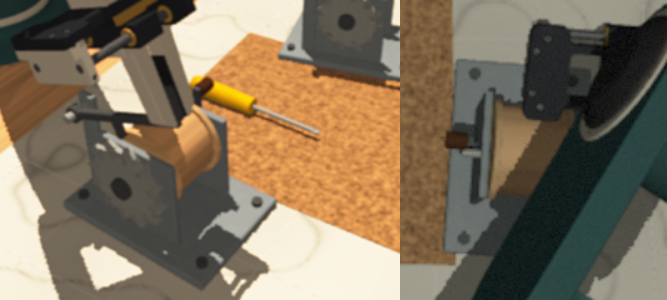

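The knob has come up beside the stop pin, so the crank looks upright. I'll hold one more second and check that nothing is still moving.

```bash
python3 -m jog '[[[0,0,0],[0,0,0],0],[[0,0,0],[0,0,0],0],[[0,0,0],[0,0,0],0],[[0,0,0],[0,0,0],0],[[0,0,0],[0,0,0],0],[[0,0,0],[0,0,0],0],[[0,0,0],[0,0,0],0],[[0,0,0],[0,0,0],0],[[0,0,0],[0,0,0],0],[[0,0,0],[0,0,0],0],[[0,0,0],[0,0,0],0],[[0,0,0],[0,0,0],0]]'
python3 - <<'E'
from h import *
old=cv2.imread("pics/s3.png")
im,d=imaging.camera("scene");im2,d2=imaging.camera("top")
n=np.hstack([cv2.resize(im[230:470,120:440],(400,300)),cv2.resize(im2[190:370,340:500],(267,300))])
df=cv2.absdiff(old,n).max(2);print(df[60:240,60:260].max(),df[60:240,440:530].max(), df.max())
# knob world position (red-brown) in top view
hsv=cv2.cvtColor(im2,cv2.COLOR_BGR2HSV);m=np.zeros(d2.shape,bool);m[265:285,366:382]=True
m&=(im2[...,2]>im2[...,0]+25)&(im2[...,2]<120)
p=cloud("top",d2,m);print(len(p),np.median(p,0))
E
```

```text
time_s: 11.0
eef_pos: [527.1, -257.8, 281.5]
orientation: [0.822, 0.023, 0.568, -0.034]
ft_force: [2.1, -4.6, 1.5]
width: 12.1
6 16 22
151 [ 493.89208275 -124.86993807  132.99100966]
```

The images don't change, and the knob is at x = 494, directly above the axle (483 plus 10 for yaw). The drum is at its stop, so I'm lowering the pawl and releasing it.

```bash
python3 -m jog '[[[0.44,0,0.25],[0,0.03,0],0],[[0.88,0,0.49],[0,0.06,0],0],[[1.33,0,0.72],[0,0.09,0],0],[[1.79,0,0.93],[0,0.12,0],0],[[2.25,0,1.13],[0,0.15,0],0],[[2.72,0,1.31],[0,0.18,0],0],[[3.19,0,1.48],[0,0.21,0],0],[[3.67,0,1.63],[0,0.24,0],0],[[4.16,0,1.78],[0,0.27,0],0],[[4.64,0,1.9],[0,0.3,0],0],[[5.13,0,2.01],[0,0.33,0],0],[[5.5,0,2.08],[0,0.35,0],0]]'
python3 -m jog '[[[0,0,0],[0,0,0],0],[[0,0,0],[0,0,0],0],[[0,0,0],[0,0,0],0.4],[[0,0,0],[0,0,0],0.4],[[0,0,0],[0,0,0],0.4],[[0,0,0],[0,0,0],0.4],[[0,0,0],[0,0,0],0.4],[[0,0,0],[0,0,0],0.4]]'
python3 chk.py w3
```

```text
time_s: 12.1
eef_pos: [566.0, -261.0, 236.5]
orientation: [0.709, 0.029, 0.704, -0.029]
ft_force: [0.7, -4.9, 2.0]
width: 11.6
time_s: 12.77
eef_pos: [565.7, -260.7, 236.8]
orientation: [0.71, 0.029, 0.703, -0.029]
ft_force: [0.2, 0.1, -0.5]
width: 37.2
0.96 6169
bar -0.07715994808546132 -260.23728596930516
top 1200 [ 565.57727065 -260.16618359  184.18944611] [ 558.32985719 -266.51665149  181.0081846 ] [ 574.63710323 -254.13878869  186.34268975]
```

View pics/w3.png

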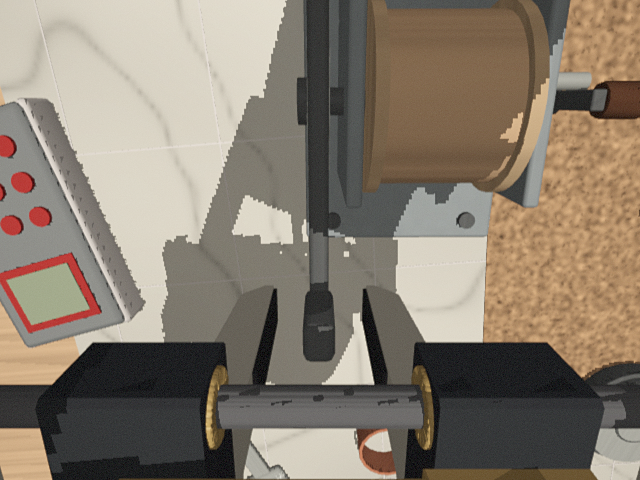

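The tab at about (319,325) is free between the open fingers, and the crank at (600,100) is upright by the stop pin. I'm retreating straight up and checking that the pawl is seated.

```bash
python3 -m jog '[[[-2,0,0],[0,0,0],0.4],[[-4,0,0],[0,0,0],0.4],[[-6,0,0],[0,0,0],0.4],[[-8,0,0],[0,0,0],0.4],[[-10,0,0],[0,0,0],0.4],[[-12,0,0],[0,0,0],0.4],[[-14,0,0],[0,0,0],0.4],[[-14,0,0],[0,0,0],0.4]]'
python3 - <<'E'
from h import *
im,d=imaging.camera("scene");cv2.imwrite("pics/s5.png",cv2.resize(im[170:470,120:500],None,fx=2,fy=2))
for l in ["thick_pawl","thin_pawl"]:
    r=imaging.silhouettes("scene",l)[0];p=cloud("scene",d,r["pixels"]);t=p[p[:,2]>165]
    print(l,r["confidence"],"tab",t.mean(0),t.max(0))
    q=p[(p[:,2]>140)&(p[:,2]<200)]
    for x in range(435,660,30):
        k=q[abs(q[:,0]-x)<8]
        if len(k): print(x,np.median(k,0).round(),k[:,2].max().round())
print(robot.state()["time_s"])
E
```

```text
time_s: 13.53
eef_pos: [564.5, -260.8, 381.3]
orientation: [0.712, 0.028, 0.701, -0.03]
ft_force: [0.8, 0.5, 1.3]
width: 37.1
thick_pawl 0.72 tab [ 568.59885931 -264.29155857  177.50440591] [ 575.13274553 -255.62153199  186.85409169]
435 [ 433. -254.  154.] 158.0
465 [ 465. -256.  154.] 156.0
495 [ 495. -258.  154.] 156.0
525 [ 525. -261.  154.] 157.0
555 [ 559. -264.  156.] 186.0
thin_pawl 0.55 tab [635.38929191 162.98056662 175.98163264] [642.22735367 168.47956943 185.8574263 ]
495 [497. 139. 155.] 160.0
525 [524. 145. 151.] 156.0
555 [553. 150. 150.] 155.0
585 [585. 156. 152.] 156.0
615 [616. 161. 152.] 156.0
645 [639. 163. 170.] 186.0
13.6833
```

View pics/s5.png

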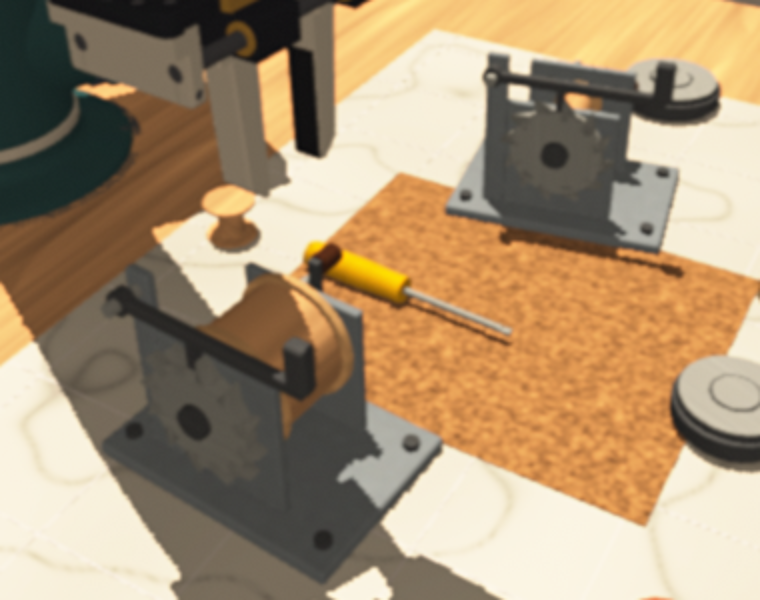

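The pawl is level and down, with the same heights as at the start. The crank is upright near (320,262), the thin winder is unchanged, and the gripper is clear.

```bash
python3 -c "
from rig import sign_off
print(sign_off())"
```

```text
the job is handed in; nothing more can be done
None
```

The thick-drum winder is unwound and its pawl is back down between the teeth. I handed the job in at about 13.7 s, well inside the 37 s limit.

I pinched the pawl tab, lifted it about 0.36 rad and held it a little over 6 s while the spring ran the drum back. Then I lowered it, let go and moved the gripper clear.

- **Drum at its stop:** before lowering, two pictures about 1 s apart showed no movement. The crank knob measured at x = 494 mm, directly above the axle, so the crank was upright by its stop pin. The crank still looked upright in the last picture.
- **Thick pawl seated:** its bar is level again, with heights within 1–2 mm of the start (bar top about 154 mm, tab top about 187 mm).
- **Thin-drum winder:** its pawl is still down, and I never touched that winder.
- **Forces:** wrist force readings stayed at about 7 N or less.

No check failed. The wrist camera put the tab 1–2 mm off the other cameras, within the stated calibration.

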